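# Find and mark the balance point of a coupling bar

### The job

Without lifting the blue bar out of its guides, slide it lengthwise over the yellow fulcrum of the trestle until it tips and, let go, balances level on the fulcrum alone. Then take the yellow magnet marker from the sloping rack and leave it standing upright on top of the bar, directly above the middle of the fulcrum, with the bar still balanced level. Do not disturb anything else.

Things in the scene. Friction and masses are not known exactly. Their poses are not given: they have to be found in the camera images.
- trestle: Fixed grey base plate (90 x 360 mm, long side along its y) with three posts: the yellow fulcrum at y = 0 and two dark steel rests at y = -150 and +100 mm (each 20 mm long along y, tops 80 mm above the table). Each post has two guide cheeks, 12 mm tall above its top, 31 mm apart inside, 51 mm over all, keeping the bar along y. Origin on the table under the fulcrum; z up.
- fulcrum (a point): Centre of the yellow fulcrum's flat top, 90 mm above the table, 10 mm higher than the rests; axes as the trestle's. The top, hard rubber, is 24 mm long along y (-12 to +12 mm), 70 mm wide. The bar may rock a second or two before it rests. Pushed along +y, it tips up to level as its balance point passes the -y edge, and tips head down onto the +y rest if it passes the +y edge.
- bar: Loose blue square steel tube, 25 x 25 mm, 400 mm long in all, lying in the trestle's guides. Origin at half its length on its underside; y along the bar (and the trestle's y) from tail to head; z up. 0.4 to 0.6 kg; the forked steel head (last 50 mm at +y) is of unknown mass: the balance point lies 25 to 80 mm from the origin towards the head. Slides with friction, 1 to 6 N.
- bar_tail (a point): Centre of the flat end face of the bar's black-capped tail (12.5 mm above its underside, 200 mm from its origin towards -y). At the start the bar is too far to the trestle's -y side: it leans on the fulcrum's -y edge and the -y rest, tail about 4 degrees low. The tail end hangs free, beyond the base of the trestle; a wrench may lie on the table below it.
- rack: Fixed red sloping rack, 220 mm wide along its y, front (-x) towards the robot. Origin on the table under its two places, which are at y = -45 and +45 mm. The board slopes 35 degrees, low edge towards -x, 85 mm above the table at the places; a ledge 8 mm proud of the board stops things sliding off.
- rail (a point): Middle of the rack's 12 mm thick guard rail, which runs along the rack's y above the places, 190 mm above the table. It leaves no room for a gripper straight from above, but room for one that comes along the normal of the board (tilted 35 degrees, its body leaning back to the rack's -x).
- marker: Yellow magnet marker: square steel foot 26 x 26 x 12 mm, on it a yellow grip block 22 x 22 x 33 mm; 45 mm tall, 60 g. It just stands, there is no pull here. Origin at the centre of the foot's underside; z up through the block. At the start it stands in one of the rack's two places, z along the board's normal, y along the rack's y.
- spare: The grey steel block with black foot, same size as the marker, in the other place of the rack. Leave it alone.
- oil: Bystander: black oil bottle with red cap, 66 mm across, 190 mm tall; origin under its middle.
- paint_can: Bystander: can with blue label, 72 mm across, 100 mm tall; origin under its middle.
- wrench: Bystander: wrench lying on the table; origin under its middle.
- bearing: Bystander: steel bearing ring, 62 mm across, 18 mm high; origin under its middle.
- mug: Bystander: white mug, 76 mm across, 90 mm tall; origin under its middle.

How it is judged:
On the way, in this order (a step that is already met when the one before it is completed fails the run):
1. the bar, let go, balances level on the fulcrum (angle between bar's own z axis and vertical below 0.04 rad and z of bar in the frame of fulcrum between -0.006 and 0.006 m and contact force between the fingers and bar below 0.05 N and linear speed of bar below 0.05 m/s), for 0.4 s.
2. the marker is lifted out of the rack (distance of marker from where it was at the start of the episode above 0.06 m), for 0.1 s.
At the end, for the whole second after the job is handed in: The bar is at rest, level within 0.04 rad, at the height of the fulcrum's top (within 6 mm). The marker stands at rest on the bar's top face, upright within 0.08 rad, its centre within 10 mm of the fulcrum's middle both along and across the bar (angle between bar's own z axis and vertical below 0.04 rad and z of bar in the frame of fulcrum between -0.006 and 0.006 m and x of marker in the frame of fulcrum between -0.01 and 0.01 m and y of marker in the frame of fulcrum between -0.01 and 0.01 m and z of marker in the frame of bar between 0.021 and 0.03 m and angle between marker's own z axis and vertical below 0.08 rad and linear speed of each of bar, marker below 0.01 m/s); the robot touches nothing.
It fails at once if the bar is lifted out of its guides (z of bar in the frame of fulcrum above 0.02 m or x of bar in the frame of fulcrum above 0.02 m or x of bar in the frame of fulcrum below -0.02 m).
It fails at once if the grey block or another thing on the table is displaced by more than 25 mm (distance of any of spare, oil, paint_can, wrench, bearing, mug from where it was at the start of the episode above 0.025 m).
It also fails if it takes over 72 s, if anything falls off the work surface, if the arm or the gripper's body presses on something with over 40 N, if the wrist force passes 120 N, or if a joint passes its speed limit or range.

### The arm

A 6-joint arm with a two-finger parallel gripper is mounted at the origin on the work surface. World frame = base frame: x ahead of the robot, y to its left, z up, the work surface at z = 0. Lengths are in m, angles in rad, forces in N, time in s.
With the tool pointing down it reaches from about 0.25 to 0.775 m from the base axis. Payload 4 kg.
Tool frame: the origin (TCP) lies at the very end of the fingers, on their centre line; the grasp point (between the pads) lies 19 mm behind it (r.grip_point_offset is the z of the grasp point in the tool frame, in m); z points along the fingers, x is the direction in which the jaws open and shut, and the axes are right-handed (so a half turn about z gives the same grasp; the last joint's range is limited). The gripper opens to 94 mm and grips with 3 to 60 N. Pads are 16 mm wide; open, the fingers measure 119 mm over their backs; the gripper's body (75 mm by 177 mm) begins 78 mm behind the grasp point.
Start: joints at [-1.229, 0.087, 1.371, -0, 1.684, -0.103], TCP at [0.237, -0.497, 0.206] pointing down, gripper open.
Joint ranges: [-3.1, 3.1], [-0.76, 2.03], [0.27, 2.55], [-1.08, 4.22], [0.17, 2.65], [-2.57, 2.57]. Speed limits (rad/s): [2.79, 2.79, 3.14, 3.14, 3.14, 3.14].

### API

Orientations are given as a unit quaternion [x, y, z, w].
In Python, from plant import telemetry, cams, ticket, r gives the robot as it stands.
- The arm moves only by the shell command python3 -m creep 'ROWS' [OPENING]. ROWS is JSON, one flat list of numbers, 4 for each row, row after row: the shift along the tool's x, y, z scaled (see below), then the turn about the tool's z scaled (see below). A call has 1 to 20 rows; each row is the pose to reach, as a shift and turn from the pose measured when the call began, along the tool's axes at that moment; what a row does not reach only later rows make up. The controller multiplies each number of a shift by 20 cm and each number of a turn by pi/4 rad. A row lasts 1/8 s, in which the tool goes at most 62.5 mm and 10.7 degrees, less where a joint would pass 70% of its speed; a pose out of reach is approached as far as the arm can. A call with a number of a shift or a turn outside -1 to 1 is refused whole. A call with a gripper value outside its range is refused whole. OPENING is the closure, from -1 (fully open) to 1 (shut), set as the call begins (- or left out, the last holds). The fingers move at their own pace and stop on an object; the grip force is fixed at half the most. Time passes only in rows, so rows that repeat a pose let the fingers close. It gives the time, the measured TCP pose, the force and the opening at its end, in the units of the state.
- telemetry.observe(): the state, without advancing time (a new reading comes with each control period).
- cams.camera(name): name is "scene" or "top" or "wrist"; returns a dict with "color" (420x560x3 uint8, red, green, blue), "depth" (420x560 float32, m along the optical axis (not along the pixel's ray), 0 where there is no reading), "fx", "fy", "cx", "cy" (pixels), "R" (3x3) and "t" (3): a world point X has camera coordinates R X + t; the wrist camera has in their place "tool_from_camera" (4x4, takes a point from camera to tool coordinates, whose origin is the TCP and whose axes are the tool frame's). Camera axes: x right, y down, z forward; pixel columns grow to the right and rows downward; lengths in m; the calibration is good to about 2 mm. A picture is of the moment at which its call begins: read the wrist's pose just before it.
- ticket.hand_in(): hands the job in, once; it reports no verdict.
The state is a dict: "time_s": time; "q": joint angles; "joint_velocities": joint speeds; "tau": joint torques, N m; "position": TCP position; "tool_rot": TCP orientation; "force": force on the tool from outside, world axes, zero at the start; "torque": the same for the moment, N m; "width": opening from 0.0 (shut) to 1.0 (fully open).
Only numpy, scipy, OpenCV 4.12 (cv2) and the standard library are available. Lean on these libraries where they do the work, as an engineer would, in place of code of your own. Each camera call takes 0.05 s, during which the arm holds its last target. There are 200 camera calls.

## Working session

There is one attempt and no reset: what is moved stays moved. The work goes in short steps, Python scripts to look and compute and a shell command to move; the robot and the scene stay as the last step left them, time stands still between calls to the robot, and variables do not carry over. Pictures are saved under pics/ and viewed, about 8 in all and at most 12, crops included, and the job is handed in when it is done.

```bash
ls; mkdir -p pics
cat > h.py <<'E'
import numpy as np, cv2
from scipy.spatial.transform import Rotation as Ro
from plant import telemetry, cams, ticket, r
def save(name,fn,crop=None,scale=1):
    s=telemetry.observe(); c=cams.camera(name); c['s']=s
    np.save('pics/'+fn+'.npy',c,allow_pickle=True)
    im=c['color'][:,:,::-1]
    if crop: a,b,w,h=crop; im=im[b:b+h,a:a+w]
    cv2.imwrite('pics/'+fn+'.png',cv2.resize(im,None,fx=scale,fy=scale,interpolation=cv2.INTER_CUBIC))
    return c
def load(fn): return np.load('pics/'+fn+'.npy',allow_pickle=True).item()
def toworld(c,p):
    p=np.asarray(p)
    if 'R' in c: return (p-c['t'])@c['R']
    T=c['tool_from_camera']; s=c['s']
    q=p@T[:3,:3].T+T[:3,3]
    return q@Ro.from_quat(s['tool_rot']).as_matrix().T+np.array(s['position'])
def px(c,u,v,w=0,z=None):
    "world pt at pixel from depth, or on plane z"
    ray=np.array([(u-c['cx'])/c['fx'],(v-c['cy'])/c['fy'],1.])
    if z is not None:
        o=toworld(c,np.zeros(3)); d=toworld(c,ray)-o; return o+d*(z-o[2])/d[2]
    D=c['depth'][v-w:v+w+1,u-w:u+w+1]; return toworld(c,ray*np.median(D[D>0]))
def cloud(c):
    v,u=np.mgrid[:420,:560]; D=c['depth']
    P=np.stack([(u-c['cx'])/c['fx']*D,(v-c['cy'])/c['fy']*D,D],-1)
    return toworld(c,P.reshape(-1,3)).reshape(420,560,3)
def delta(target):
    "numbers for creep shift to TCP target"
    s=telemetry.observe(); R=Ro.from_quat(s['tool_rot']).as_matrix()
    return R.T@(np.array(target)-s['position'])/0.2
E
python3 - <<'E'
from h import *
s=telemetry.observe(); print({k:np.round(v,3) for k,v in s.items()})
a=save('top','top0',None,1.4); b=save('scene','scene0',None,1.4)
print(a['R'],a['t'],b['R'],b['t'])
E
```

```text
pics
{'time_s': np.float64(0.0), 'q': array([-1.229,  0.088,  1.372, -0.   ,  1.684, -0.103]), 'joint_velocities': array([-0.001, -0.   , -0.001, -0.001,  0.001,  0.   ]), 'tau': array([ 1.0000e-03, -3.4017e+01, -3.0243e+01,  7.2000e-02,  3.3000e-02,
       -0.0000e+00]), 'position': array([ 0.236, -0.496,  0.204]), 'tool_rot': array([ 0.846, -0.534, -0.001, -0.001]), 'force': array([ 0.742,  0.479, -0.18 ]), 'torque': array([0.021, 0.054, 0.002]), 'width': np.float64(1.0)}
[[ 0.00268184 -0.99998687 -0.00436625]
 [-0.98302063 -0.00183518 -0.1834859 ]
 [ 0.18347548  0.0047842  -0.98301265]] [0.06881928 0.5383101  1.32467128] [[-0.09207181  0.99569445  0.01073994]
 [ 0.76381468  0.07754139 -0.64076085]
 [-0.63883481 -0.05079269 -0.76766541]] [-0.02257994 -0.30656785  1.32073078]
```

View pics/top0.png

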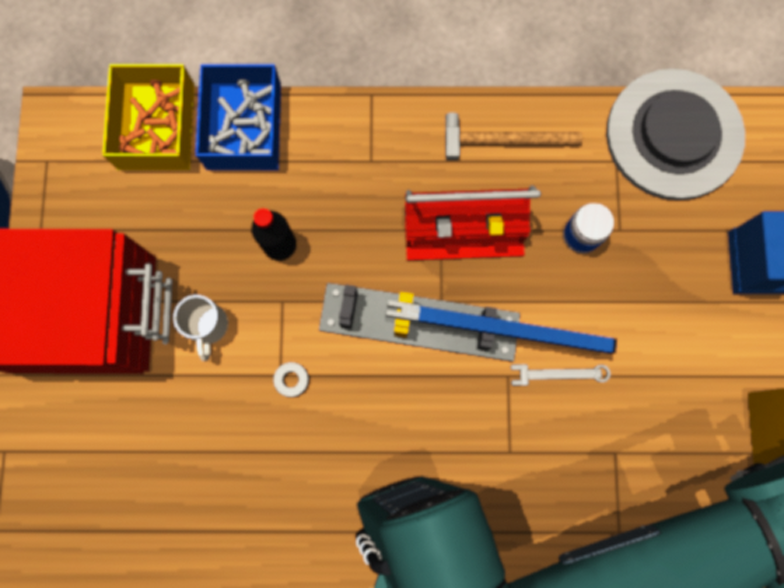

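View pics/scene0.png

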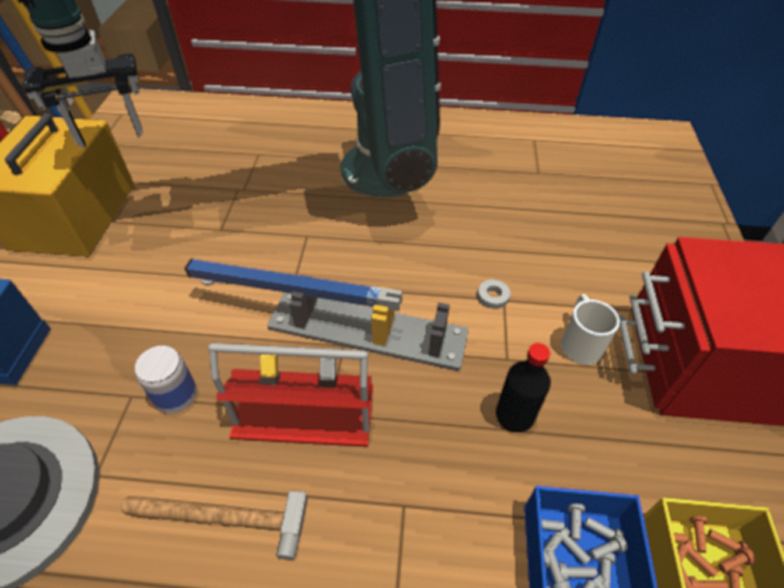

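Top view (1.4×): the bar runs from its head at (390,308) to its tail at (615,345), with the fulcrum at about (403,313). The marker is the yellow block at (496,225), in the rack's -y place, with the rail above it at (470,195). Next I'll measure these from depth.

Run:
```python
from h import *
for n in('top0','scene0'):
    c=load(n); P=cloud(c); hsv=cv2.cvtColor(c['color'],cv2.COLOR_RGB2HSV)
    H,S,V=[hsv[...,i].astype(int) for i in range(3)]; X=P[...,0];Y=P[...,1];Z=P[...,2]
    reg=(X>.3)&(X<.8)&(abs(Y)<.45)&(c['depth']>0)
    print(n)
    b=reg&(H>95)&(H<125)&(S>120)&(Z>.05)&(Z<.14)&(Y<.1)&(X<.53)
    Q=P[b]; m=Q.mean(0); u,s,vt=np.linalg.svd(Q-m,full_matrices=False); d=vt[0]*np.sign(vt[0][1])
    t=(Q-m)@d; print('bar',m,d,'yaw',np.degrees(np.arctan2(-d[0],d[1])),'ends',m+d*t.min(),m+d*t.max(),len(Q),np.percentile(Q[:,2],[1,99]))
    y=reg&(H>18)&(H<35)&(S>130)&(V>120)&(Z>.06)&(Z<.2)
    k,l,st,ce=cv2.connectedComponentsWithStats(y.astype(np.uint8))
    for i in range(1,k):
        if st[i][4]>8:
            q=P[l==i]; print('yel',ce[i],st[i][4],np.median(q,0),q.min(0),q.max(0))
    w=reg&(S<60)&(Z>.17)&(X>.5)&(Y<.2)
    q=P[w];
    if len(q): print('rail',q.mean(0),q.min(0),q.max(0),np.polyfit(q[:,1],q[:,0],1))
    g=reg&(S<60)&(Z>.08)&(Z<.16)&(X>.5)
    k,l,st,ce=cv2.connectedComponentsWithStats(g.astype(np.uint8))
    for i in range(1,k):
        if st[i][4]>25: q=P[l==i]; print('grey',ce[i],st[i][4],np.median(q,0),q.min(0),q.max(0))
    dk=reg&(V<75)&(Z>.03)&(Z<.12)&(X<.53)
    k,l,st,ce=cv2.connectedComponentsWithStats(dk.astype(np.uint8))
    for i in range(1,k):
        if st[i][4]>15: q=P[l==i]; print('dark',ce[i],st[i][4],np.median(q,0),q.min(0),q.max(0))
c=save('wrist','w0')
```

```text
top0
bar [ 0.45901072 -0.14053693  0.10192648] [0.15576516 0.98567354 0.06469075] yaw -8.980140789029788 ends [ 0.43191019 -0.31202759  0.09067137] [0.48464678 0.02168672 0.11257338] 1447 [0.08804939 0.11595754]
yel [353.79850746 160.6641791 ] 134 [ 0.63825958 -0.11035858  0.11846214] [ 0.62164349 -0.12843988  0.06583502] [ 0.66149152 -0.0988115   0.13204601]
yel [289.79710145 212.36231884] 69 [0.51487625 0.04438944 0.09912236] [0.50507724 0.03201882 0.08263409] [0.52497038 0.0564793  0.10671344]
yel [286.5        232.60185185] 108 [0.46601725 0.05269932 0.09184872] [0.454357   0.03947535 0.06591839] [0.48014048 0.06600172 0.10774407]
rail [ 0.66818557 -0.06390341  0.19426651] [ 0.65890996 -0.17270795  0.1707315 ] [0.68852667 0.0455325  0.20301035] [-0.03708359  0.6658158 ]
grey [423.07230769 159.31538462] 650 [ 0.6475999  -0.28338727  0.09874239] [ 0.61594187 -0.31808819  0.0801008 ] [ 0.68233197 -0.25044371  0.10670996]
grey [195.04709141 168.00277008] 361 [0.61664472 0.27062079 0.12804099] [0.60036952 0.24948767 0.08027259] [0.65398084 0.30760208 0.15432223]
grey [316.51666667 161
[... 2233 characters left out ...]
4 272.03389831] 59 [ 0.69768123 -0.16420745  0.14404759] [ 0.69090472 -0.1703833   0.11559336] [ 0.70038604 -0.1615233   0.15987887]
grey [191.42857143 271.82142857] 28 [ 0.66383358 -0.10654053  0.09706492] [ 0.66174328 -0.11622475  0.09328514] [ 0.66613246 -0.0959471   0.10258363]
grey [259.46 278.12] 50 [0.68959687 0.04355772 0.14154414] [0.68412294 0.03987509 0.11327209] [0.69187141 0.04697776 0.15913153]
dark [204.24126984 210.16825397] 630 [ 0.47981368 -0.09925067  0.08379722] [ 0.44039451 -0.3132518   0.03040805] [0.50390092 0.02174663 0.10676811]
dark [315.80952381 220.66666667] 21 [0.48913964 0.15290724 0.0856065 ] [0.48717273 0.14555837 0.08020017] [0.49139557 0.16053923 0.09275273]
```

Run:
```python
from h import *
print(delta([.426,-.357,.2]),delta([.426,-.357,.078]))
s=telemetry.observe();print(Ro.from_quat(s['tool_rot']).as_matrix())
```

```text
[-0.22013393 -1.15447498  0.023536  ] [-0.21913279 -1.15436929  0.63353517]
[[ 4.30282435e-01 -9.02694147e-01 -5.49787242e-04]
 [-9.02692823e-01 -4.30282752e-01  1.55606535e-03]
 [-1.64121505e-03 -1.73258592e-04 -9.99998638e-01]]
```

```bash
python3 -m creep '[-0.2,-0.9,0,0.765, -0.2,-0.9,0,0.765, -0.2,-0.9,0,0.765, -0.2,-0.9,0,0.765, -0.2,-0.9,0,0.765]' 1
python3 - <<'E'
from h import *
print(delta([.426,-.357,.078]))
E
```

```text
time_s: 0.78
position: [0.3824, -0.3816, 0.2043]
tool_rot: [-0.651, 0.759, 0.001, 0.0]
force: [0.3, -0.2, -0.3]
width: 0.507
[-0.15354788 -0.1974963   0.63144229]
```

```bash
python3 -m creep '[-0.15,-0.2,0.3,0, -0.15,-0.2,0.63,0, -0.15,-0.2,0.63,0, -0.15,-0.2,0.63,0]'
python3 - <<'E'
from h import *
s=telemetry.observe();print(s['position'],s['force'],s['width'])
save('wrist','w1',None,1); save('scene','s1',(100,150,300,130),2.6)
E
```

```text
time_s: 1.27
position: [0.4253, -0.3581, 0.0777]
tool_rot: [-0.651, 0.759, 0.002, -0.0]
force: [0.3, -0.1, -0.5]
width: 0.08
[ 0.42532817 -0.35813035  0.07767619] [ 0.32869537 -0.08004098 -0.50917219] 0.08047942505912709
```

View pics/s1.png

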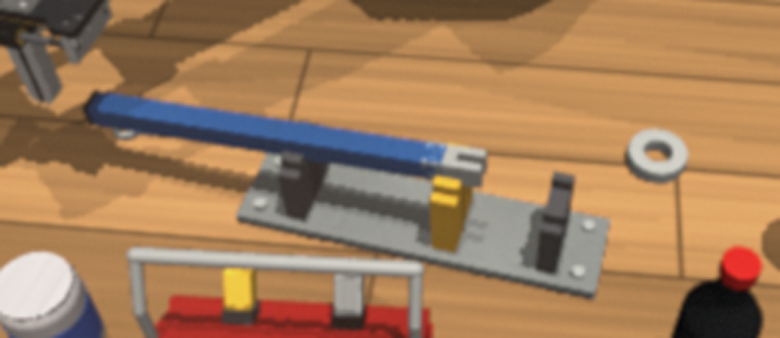

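Gripper (top left, tip at about (40,95)) is aligned behind the tail. First I'll push short of the earliest possible tip.

```bash
cat >> h.py <<'E'
F=np.array([.491,.050]); yv=np.array([.1556,.9878]); xv=np.array([.9878,-.1556])
def bar(name='scene'):
    s=telemetry.observe(); c=cams.camera(name); c['s']=s; P=cloud(c); hsv=cv2.cvtColor(c['color'],cv2.COLOR_RGB2HSV)
    H,S,V=[hsv[...,i].astype(int) for i in range(3)]
    a=(P[...,:2]-F)@yv; b=(P[...,:2]-F)@xv; Z=P[...,2]
    m=(c['depth']>0)&(abs(b)<.012)&(H>95)&(H<125)&(S>110)&(Z>.06)&(Z<.16)&(abs(a)<.42)
    Z=Z[m]; a=a[m]; 
    k=np.polyfit(a,Z,1); 
    for _ in range(3):
        e=Z-np.polyval(k,a); o=abs(e)<.004; k=np.polyfit(a[o],Z[o],1)
    print(name,'slope %.4f top z at fulcrum %.4f blue ends %.4f %.4f n %d'%(k[0],k[1],a.min(),a.max(),len(a)),
     'TCP along',(np.array(s['position'][:2])-F)@yv,'across',(np.array(s['position'][:2])-F)@xv,'F',np.array(s['force'])[:2]@yv,s['time_s'])
E
python3 -c "
from h import *
bar();bar('top')"
python3 -m creep '[-0.06,0,0,0, -0.12,0,0,0, -0.18,0,0,0, -0.24,0,0,0, -0.3,0,0,0, -0.36,0,0,0, -0.42,0,0,0, -0.465,0,0,0, -0.465,0,0,0]'
python3 -c "
from h import *
bar();bar('top')"
```

```text
scene slope 0.0678 top z at fulcrum 0.1159 blue ends -0.3564 -0.0098 n 997 TCP along -0.41472296642823503 across 0.0005253656469462881 F 0.1925692196369557 1.375
top slope 0.0686 top z at fulcrum 0.1157 blue ends -0.3588 -0.0287 n 1285 TCP along -0.41483515393170695 across 0.0008074126506064233 F 0.7972760070371897 1.425
time_s: 2.6
position: [0.4418, -0.2665, 0.0815]
tool_rot: [-0.651, 0.759, -0.001, 0.001]
force: [0.3, -2.8, 2.8]
width: 0.005
scene slope 0.0989 top z at fulcrum 0.1208 blue ends -0.2610 0.0324 n 896 TCP along -0.3202938961184849 across 0.000667891969622865 F -2.684942936118379 2.6
top slope 0.1008 top z at fulcrum 0.1208 blue ends -0.2551 0.0479 n 1123 TCP along -0.32036371496705573 across 0.0005949859713034467 F -0.47373815980495865 2.65
```

Run:
```python
from h import *
c=save('scene','s2',(100,150,300,130),2.6)
```

```text
(no output)
```

View pics/s2.png

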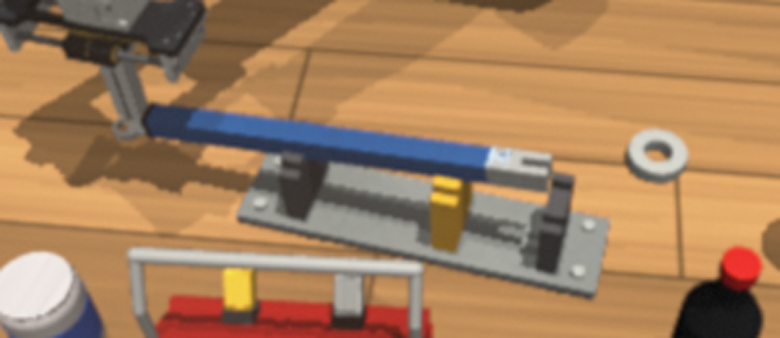

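The tail climbs the slope while finger friction drags it down, so the bar pitched further. I'll back off, let it settle, then push along the slope.

```bash
python3 -m creep '[0.06,0,-0.02,0, 0.06,0,-0.02,0, 0.06,0,-0.02,0, 0.06,0,-0.02,0]'
python3 -c "
from h import *
bar();bar('top')"
```

```text
time_s: 3.25
position: [0.4395, -0.2783, 0.0847]
tool_rot: [-0.651, 0.759, -0.0, 0.001]
force: [-0.5, -0.0, 0.2]
width: 0.004
scene slope 0.0670 top z at fulcrum 0.1158 blue ends -0.2762 0.0339 n 945 TCP along -0.3323323899396636 across 0.0002278867568219628 F -0.10880598042115407 3.25
top slope 0.0662 top z at fulcrum 0.1155 blue ends -0.2691 0.0318 n 1167 TCP along -0.33229889492880166 across 0.0002982067310196221 F -0.13526143420438863 3.3
```

```bash
B='from h import *
bar("top")'
python3 -m creep '[-0.05,0,-0.003,0, -0.1,0,-0.007,0, -0.135,0,-0.01,0, -0.135,0,-0.01,0]'|head -2;python3 -c "$B"
python3 -m creep '[-0.03,0,-0.004,0, -0.05,0,-0.006,0, -0.05,0,-0.006,0]'|head -2;python3 -c "$B"
```

```text
time_s: 3.85
position: [0.4441, -0.2508, 0.0873]
top slope 0.0674 top z at fulcrum 0.1154 blue ends -0.2379 0.0657 n 1186 TCP along -0.30447262195286634 across 0.0005016377170295253 F -0.8927548274311276 3.85
time_s: 4.28
position: [0.4457, -0.2406, 0.0885]
top slope 0.0674 top z at fulcrum 0.1155 blue ends -0.2263 0.0747 n 1176 TCP along -0.294138550395058 across 0.00045946238193540073 F -1.662686941250657 4.275
```

```bash
B='from h import *
bar("top")'
python3 -m creep '[-0.02,0,-0.002,0, -0.04,0,-0.004,0, -0.04,0,-0.004,0]'|head -2;python3 -c "$B"
python3 -m creep '[-0.02,0,-0.002,0, -0.04,0,-0.004,0, -0.04,0,-0.004,0]'|head -2;python3 -c "$B"
```

```text
time_s: 4.7
position: [0.4469, -0.2321, 0.0892]
top slope 0.0669 top z at fulcrum 0.1155 blue ends -0.2175 0.0774 n 1138 TCP along -0.2855693759995559 across 0.0003251553979333535 F -1.6431232072840969 4.7
time_s: 5.12
position: [0.4482, -0.2236, 0.0901]
top slope 0.0630 top z at fulcrum 0.1150 blue ends -0.2087 0.0738 n 1119 TCP along -0.276954505655813 across 0.00031490784727530863 F -2.5494158743744304 5.125
```

```bash
B='from h import *
bar("top")'
python3 -m creep '[-0.015,0,-0.001,0, -0.025,0,-0.002,0, -0.025,0,-0.002,0]'|head -2;python3 -c "$B"
```

```text
time_s: 5.55
position: [0.449, -0.2185, 0.0905]
top slope 0.0674 top z at fulcrum 0.1155 blue ends -0.2019 0.0801 n 1120 TCP along -0.27177546888125825 across 0.0002726183168118776 F -2.7141059862945456 5.55
```

```bash
B='from h import *
bar("top")'
python3 -m creep '[-0.015,0,-0.002,0, -0.025,0,-0.002,0, -0.025,0,-0.002,0]'|head -2;python3 -c "$B"
python3 -m creep '[-0.015,0,-0.002,0, -0.025,0,-0.002,0, -0.025,0,-0.002,0]'|head -2;python3 -c "$B"
```

```text
time_s: 5.98
position: [0.4498, -0.2133, 0.091]
top slope 0.0666 top z at fulcrum 0.1154 blue ends -0.1966 0.0854 n 1123 TCP along -0.26653867420078164 across 0.0002710615571662675 F -3.9889921383617115 5.975
time_s: 6.4
position: [0.4506, -0.2082, 0.0915]
top slope 0.0657 top z at fulcrum 0.1153 blue ends -0.1914 0.0896 n 1102 TCP along -0.26128905030058613 across 0.00028656487339144554 F -2.4986312098832024 6.4
```

```bash
B='from h import *
bar("top")'
python3 -m creep '[-0.01,0,-0.001,0, -0.02,0,-0.002,0, -0.02,0,-0.002,0]'|head -2;python3 -c "$B"
python3 -m creep '[-0.01,0,-0.001,0, -0.02,0,-0.002,0, -0.02,0,-0.002,0]'|head -2;python3 -c "$B"
```

```text
time_s: 6.82
position: [0.4512, -0.2038, 0.0918]
top slope 0.0657 top z at fulcrum 0.1153 blue ends -0.1867 0.1104 n 1118 TCP along -0.25692092604126315 across 0.00021536725979678234 F -2.358231098510153 6.825
time_s: 7.25
position: [0.4519, -0.1996, 0.0922]
top slope 0.0679 top z at fulcrum 0.1154 blue ends -0.1815 0.0989 n 1109 TCP along -0.2526620706803275 across 0.0001825600401812802 F -2.303531071126391 7.25
```

Travel now implies a balance offset near its lower limit, so finger friction may be holding the tail. I'll back off and check.

```bash
python3 -m creep '[0.04,0,0,0, 0.05,0,0,0, 0.05,0,0,0, 0.05,0,0,0, 0.05,0,0,0]'
python3 -c "
from h import *
bar();bar('top');save('scene','s3',(100,150,300,130),2.6)"
```

```text
time_s: 7.92
position: [0.4504, -0.2094, 0.0921]
tool_rot: [-0.652, 0.758, 0.001, 0.003]
force: [-0.9, 0.5, -1.4]
width: 0.002
scene slope 0.0464 top z at fulcrum 0.1155 blue ends -0.2251 0.1007 n 1088 TCP along -0.262524602919293 across 0.0002171102436209424 F 0.35242713041921464 7.925
top slope 0.0169 top z at fulcrum 0.1147 blue ends -0.1912 0.0992 n 1160 TCP along -0.26252982114501017 across 0.00023607484135041573 F -0.2677154331021967 7.975
```

View pics/s3.png

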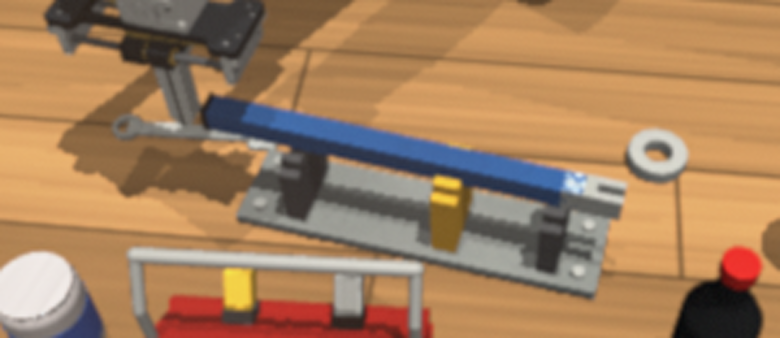

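It was indeed held down; released, it is tipping (head right at about (600,190)). I'll let it settle.

```bash
python3 -m creep '[0.05,0,0,0, 0.05,0,0,0, 0.05,0,0,0, 0.05,0,0,0, 0.05,0,0,0, 0.05,0,0,0, 0.05,0,0,0, 0.05,0,0,0]'
python3 -c "
from h import *
bar();bar('top')"
```

```text
time_s: 9.07
position: [0.4489, -0.2193, 0.0921]
tool_rot: [-0.652, 0.758, 0.001, 0.003]
force: [0.0, 0.1, -0.6]
width: 0.007
scene slope -0.0397 top z at fulcrum 0.1155 blue ends -0.2286 0.1125 n 1172 TCP along -0.272550009903338 across 0.0002908270611623881 F 0.09655942566985795 9.075
top slope -0.0454 top z at fulcrum 0.1149 blue ends -0.2006 0.1176 n 1235 TCP along -0.27256386333837707 across 0.00028298421564441206 F -0.006994873415416894 9.125
```

```bash
python3 -m creep '[0.02,0,0,0, 0.02,0,0,0, 0.02,0,0,0, 0.02,0,0,0, 0.02,0,0,0, 0.02,0,0,0]' | head -1
python3 -c "
from h import *
bar();bar('top')"
```

```text
time_s: 9.93
scene slope 0.0117 top z at fulcrum 0.1152 blue ends -0.2296 0.1012 n 1172 TCP along -0.27649660054044156 across 0.0002905561810606083 F -0.14055646236378547 9.925
top slope -0.0248 top z at fulcrum 0.1145 blue ends -0.2055 0.1153 n 1242 TCP along -0.27651536987160474 across 0.00032818814691958076 F 0.031009960295153828 9.975
```

```bash
python3 -m creep '[0.02,0,0,0, 0.02,0,0,0, 0.02,0,0,0, 0.02,0,0,0, 0.02,0,0,0, 0.02,0,0,0, 0.02,0,0,0, 0.02,0,0,0, 0.02,0,0,0, 0.02,0,0,0, 0.02,0,0,0, 0.02,0,0,0]' | head -1
python3 -c "
from h import *
bar();bar('top');bar();bar('top')"
```

```text
time_s: 11.52
scene slope 0.0333 top z at fulcrum 0.1154 blue ends -0.2221 0.1174 n 1181 TCP along -0.2805313034500019 across 0.0003557764186765122 F -0.2141409079300705 11.525
top slope 0.0185 top z at fulcrum 0.1147 blue ends -0.2111 0.1148 n 1259 TCP along -0.2805208459582095 across 0.00035650697719698254 F -0.08590298132000726 11.575
scene slope -0.0063 top z at fulcrum 0.1151 blue ends -0.2281 0.1193 n 1226 TCP along -0.28051817733692685 across 0.0003523040133587285 F 0.5997838668717558 11.625
top slope -0.0270 top z at fulcrum 0.1147 blue ends -0.2104 0.1003 n 1219 TCP along -0.28053027253070933 across 0.0003567749425838068 F 0.9384309573584958 11.675
```

The bar is rocking roughly symmetrically about level, so its balance point is near the middle. I'll use the settling time to retreat, rise and move the arm towards the rack.

```bash
python3 -m creep '[0.15,0,0,0, 0.15,0,-0.3,0, 0.15,0,-0.6,0, 0.15,0,-0.85,0, 0.15,0,-0.85,0, 0.15,0,-0.85,0]' -0.3 
python3 -c "
from h import *
bar();bar('top'); print(delta([.575,-.11,.26]))"
```

```text
time_s: 12.48
position: [0.4424, -0.2577, 0.2611]
tool_rot: [-0.652, 0.758, 0.002, 0.003]
force: [-0.7, -0.5, -0.8]
width: 0.606
scene slope -0.0209 top z at fulcrum 0.1153 blue ends -0.2326 0.1199 n 1241 TCP along -0.3115250956594651 across -0.00015191719421602662 F -0.6226688478655005 12.475
top slope -0.0010 top z at fulcrum 0.1146 blue ends -0.2388 0.1174 n 1382 TCP along -0.3113075855384108 across -0.0005109223602315568 F -0.12801068485203895 12.525
[-0.82779159 -0.54784268  0.00412443]
```

```bash
python3 -m creep '[-0.25,-0.15,0,-0.12, -0.5,-0.35,0,-0.24, -0.83,-0.55,0,-0.24, -0.83,-0.55,0,-0.24, -0.83,-0.55,0,-0.24, -0.83,-0.55,0,-0.24, -0.83,-0.55,0,-0.24, -0.83,-0.55,0,-0.24, -0.83,-0.55,0,-0.24, -0.83,-0.55,0,-0.24]' 
python3 -c "
from h import *
bar();bar('top'); c=save('wrist','w2',None,1.4)
for n in ('top','scene'):
    c=cams.camera(n);P=cloud(c);print(n,P[140:300:1].shape)
bar('scene');bar('top')"
```

```text
time_s: 13.82
position: [0.5754, -0.1099, 0.261]
tool_rot: [0.72, -0.694, -0.003, -0.003]
force: [0.6, -0.5, -0.5]
width: 0.649
scene slope 0.0004 top z at fulcrum 0.1150 blue ends -0.2351 0.1155 n 1239 TCP along -0.1447981422212207 across 0.10822719177792839 F -0.4216756573837249 13.825
top slope 0.0159 top z at fulcrum 0.1146 blue ends -0.1113 0.1025 n 818 TCP along -0.14469643539999016 across 0.10826574627007547 F -0.5476895799631049 13.875
top (160, 560, 3)
scene (160, 560, 3)
scene slope -0.0138 top z at fulcrum 0.1152 blue ends -0.2350 0.1021 n 1228 TCP along -0.14446632339494891 across 0.10829839463615049 F -0.41431138869221795 14.075
top slope 0.0012 top z at fulcrum 0.1145 blue ends -0.1115 0.1053 n 819 TCP along -0.14446962058953025 across 0.10831400541373602 F -0.012643831820464399 14.125
```

View pics/w2.png

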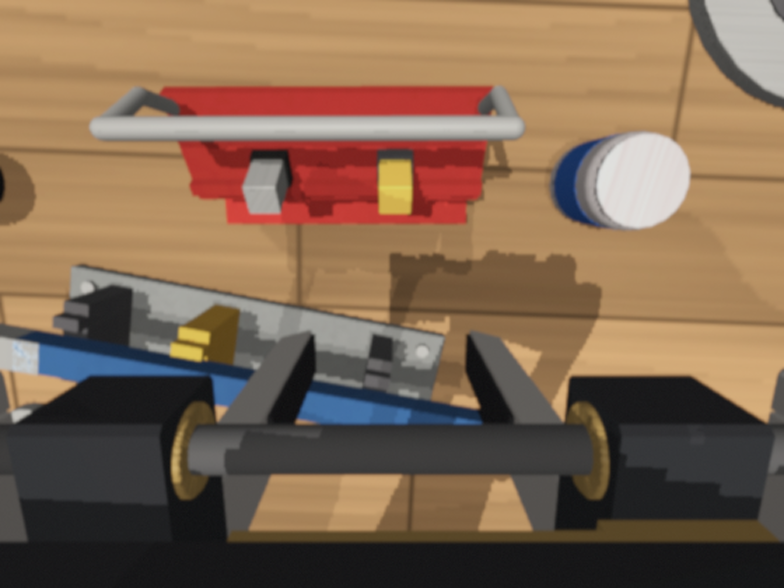

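Wrist view: yellow block at (395,182) and rail running from (95,127) to (520,127), both clear. The bar is settling level. Next I'll measure the block and rail.

Run:
```python
from h import *
c=load('w2');P=cloud(c);hsv=cv2.cvtColor(c['color'],cv2.COLOR_RGB2HSV);H,S,V=[hsv[...,i].astype(int) for i in range(3)]
X,Y,Z=[P[...,i] for i in range(3)]
m=(H>18)&(H<35)&(S>120)&(V>80)&(X>.58)&(Z>.08)
q=P[m]; print('yellow',len(q),q.min(0),q.max(0))
a=np.radians(35); yr=np.array([-.038,.9993,0]); xr=np.array([.9993,.038,0]); zr=np.array([0,0,1])
n=-np.sin(a)*xr+np.cos(a)*zr; u=np.cos(a)*xr+np.sin(a)*zr
B=np.stack([q@u,q@yr,q@n],1); print('u,y,n pct',np.percentile(B,[2,50,98],axis=0))
top=B[:,2]>np.percentile(B[:,2],98)-.005
t=B[top]; print('top face u,y',t[:,:2].min(0),t[:,:2].max(0),len(t))
cu,cy=[(np.percentile(t[:,i],2)+np.percentile(t[:,i],98))/2 for i in (0,1)]; cn=np.median(t[:,2])
ct=cu*u+cy*yr+cn*n; print('top centre',ct,'foot',ct-.045*n,'mid',ct-.012*n)
w=(S<60)&(Z>.18)&(X>.6)&(X<.72)&(Y<.06)&(Y>-.18); r_=P[w]; print('rail',np.percentile(r_,[2,50,98],axis=0),np.polyfit(r_[:,1],r_[:,0],1))
```

```text
yellow 5443 [ 0.59059611 -0.1634318   0.08096285] [ 0.65846264 -0.07735181  0.44086819]
u,y,n pct [[ 0.57810802 -0.18386867 -0.28484283]
 [ 0.70293056 -0.14908029 -0.02319357]
 [ 0.70784635 -0.10076582 -0.02051438]]
top face u,y [ 0.69968228 -0.18589855] [ 0.77329082 -0.11065096] 2990
top centre [ 0.59344574 -0.12612329  0.38566734] foot [ 0.61923861 -0.12514248  0.3488055 ] mid [ 0.60032384 -0.12586174  0.37583752]
rail [[ 0.6001911  -0.16350552  0.19332749]
 [ 0.6057095  -0.11083962  0.37599825]
 [ 0.67268127  0.02456326  0.38419527]] [0.19004093 0.63743015]
```

```bash
python3 - <<'E'
from h import *
c=load('w2');P=cloud(c);hsv=cv2.cvtColor(c['color'],cv2.COLOR_RGB2HSV);H,S,V=[hsv[...,i].astype(int) for i in range(3)]
X,Y,Z=[P[...,i] for i in range(3)]
w=(S<60)&(Z>.18)&(Z<.21)&(X>.6)&(X<.72)&(Y<.06)&(Y>-.18); r_=P[w]; k=np.polyfit(r_[:,1],r_[:,0],1);print('rail',np.percentile(r_,[2,50,98],axis=0),k)
m=(H>18)&(H<35)&(S>120)&(V>80)&(X>.58)&(Z>.08)&(Z<.2)
q=P[m]; print('yellow',len(q),q.min(0),q.max(0))
a=np.radians(35); th=k[0]; yr=np.array([th,1,0]); xr=np.array([1,-th,0]); zr=np.array([0,0,1])
n=-np.sin(a)*xr+np.cos(a)*zr; u=np.cos(a)*xr+np.sin(a)*zr
B=np.stack([q@u,q@yr,q@n],1)
t=B[B[:,2]>np.percentile(B[:,2],90)-.005]; p=np.percentile(t,[2,98],axis=0); print('top face size',p[1]-p[0],len(t))
cu,cy=p[:,:2].mean(0); cn=np.median(t[:,2])
ct=cu*u+cy*yr+cn*n; print('top centre',ct,'foot',ct-.045*n,'rail x there',np.polyval(k,ct[1]))
E
python3 -c "
from h import *
bar();bar()"
```

```text
rail [[ 0.65913996 -0.16799337  0.18759513]
 [ 0.66696422 -0.06438329  0.19569182]
 [ 0.6757862   0.04063755  0.19766032]] [-0.03983108  0.66455087]
yellow 896 [ 0.62263704 -0.12256556  0.08096285] [ 0.65846264 -0.09708139  0.1294026 ]
top face size [0.02121446 0.02082571 0.00496111] 499
top centre [ 0.6329031  -0.11003607  0.12268263] foot [ 0.65871404 -0.109008    0.08582079] rail x there 0.6689337209685072
scene slope 0.0163 top z at fulcrum 0.1152 blue ends -0.2361 0.1022 n 1220 TCP along -0.1444795089884619 across 0.10832937172410773 F -0.08477508317661059 14.175
scene slope 0.0133 top z at fulcrum 0.1151 blue ends -0.2361 0.1190 n 1248 TCP along -0.14448206808369318 across 0.10829338177956269 F -0.11540317916691009 14.225
```

Run:
```python
from h import *
print(load('w2')['tool_from_camera'][:3,3],delta([.578,-.110,.188]),delta([.635,-.110,.107]))
```

```text
[ 9.23036318e-05 -6.45170493e-02 -1.80007787e-01] [ 0.00573932 -0.01217804  0.36372523] [ 0.02018242 -0.29681972  0.76871969]
```

```bash
python3 -m creep '[0.006,-0.012,0.18,0, 0.006,-0.012,0.36,0, 0.006,-0.012,0.36,0, 0.01,-0.1,0.5,0, 0.015,-0.2,0.63,0, 0.018,-0.26,0.72,0, 0.02,-0.297,0.769,0, 0.02,-0.297,0.769,0, 0.02,-0.297,0.769,0, 0.02,-0.297,0.769,0]'
python3 -c "
from h import *
bar();bar();save('wrist','w3',None,1.4)"
```

```text
time_s: 15.52
position: [0.6353, -0.1101, 0.1084]
tool_rot: [0.721, -0.693, -0.002, -0.004]
force: [0.2, 0.4, 0.2]
width: 0.649
scene slope -0.0031 top z at fulcrum 0.1150 blue ends -0.1819 0.1053 n 1150 TCP along -0.1357203988324962 across 0.16749171519203357 F 0.43889685515473453 15.525
scene slope -0.0093 top z at fulcrum 0.1151 blue ends -0.1812 0.1016 n 1158 TCP along -0.13572185169076945 across 0.1674027561062356 F -0.330008227245239 15.575
```

View pics/w3.png

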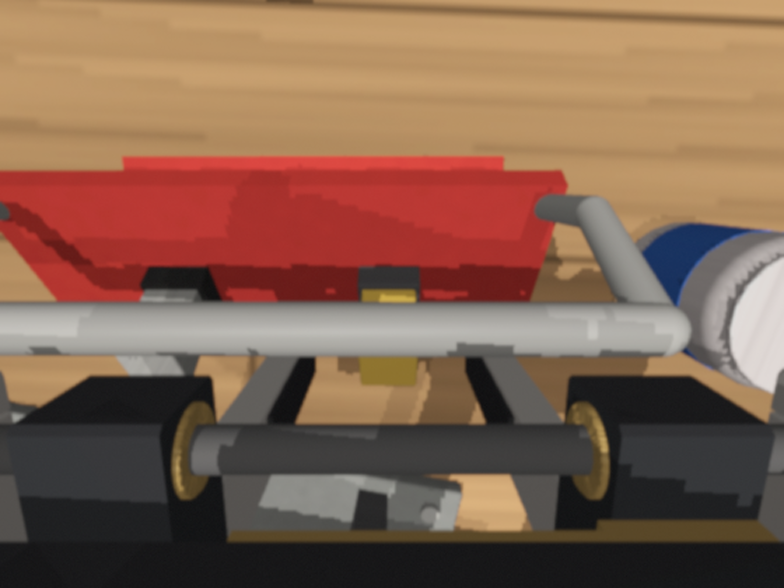

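No contact, and the block at (390,340) is centred between the fingertips. The bar is nearly still. I'll close now.

```bash
python3 -m creep '[0,0,0,0, 0,0,0,0, 0,0,0,0, 0,0,0,0, 0,0,0,0, 0,0,0,0]' 1
python3 -c "
from h import *
bar();bar()
print(delta([.578,-.11,.19]),delta([.55,-.11,.26]))"
```

```text
time_s: 16.42
position: [0.6351, -0.11, 0.1077]
tool_rot: [0.721, -0.693, -0.002, -0.003]
force: [-1.5, -0.2, 0.4]
width: 0.234
scene slope 0.0035 top z at fulcrum 0.1151 blue ends -0.1810 0.1176 n 1179 TCP along -0.13566110426668607 across 0.16725243936650488 F -0.46396674387754655 16.425
scene slope 0.0039 top z at fulcrum 0.1150 blue ends -0.1809 0.1016 n 1138 TCP along -0.13565328416921177 across 0.16724966624096627 F -0.3149152635739479 16.475
[-0.01463156  0.28477897 -0.41181316] [-0.02290096  0.42417602 -0.7619561 ]
```

Gripped: width 0.234 is 22 mm, as it should be. The tool can't tilt through this interface, so the plan is:
- Lift the marker out along the board's normal.
- Push the back of its foot against the fixed rail, so the block turns upright about the jaw axis.
- Set it on the table and regrasp it there.

```bash
python3 -m creep '[-0.003,0.057,-0.082,0, -0.006,0.114,-0.164,0, -0.01,0.2,-0.29,0, -0.015,0.285,-0.41,0, -0.015,0.285,-0.477,0, -0.015,0.285,-0.477,0, -0.015,0.285,-0.477,0]'
python3 -c "
from h import *
save('scene','s4',(100,130,300,140),2.6); save('wrist','w4')
print(delta([.625,-.11,.203]),delta([.649,-.11,.203]))"
```

```text
time_s: 17.4
position: [0.5778, -0.1099, 0.2019]
tool_rot: [0.721, -0.693, -0.003, -0.003]
force: [-0.3, -0.7, -1.8]
width: 0.233
[ 0.00997159 -0.23672616 -0.00888812] [ 0.01460173 -0.35663662 -0.00909809]
```

View pics/s4.png

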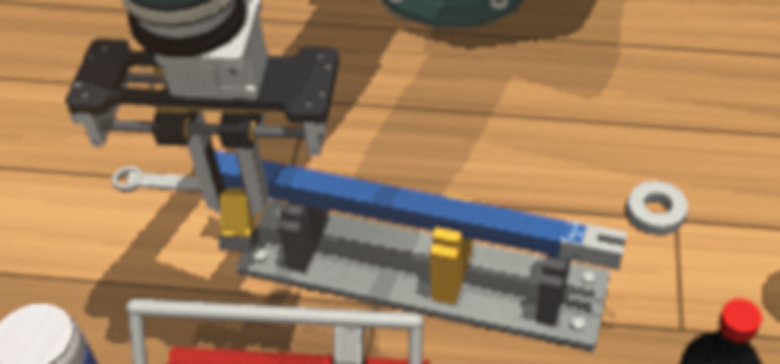

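Marker held at (235,215), bar level. Now the rail push.

```bash
python3 -m creep '[0.005,-0.12,-0.01,0, 0.01,-0.237,-0.01,0, 0.01,-0.237,-0.01,0, 0.011,-0.265,-0.01,0, 0.012,-0.29,-0.01,0, 0.013,-0.315,-0.01,0, 0.014,-0.34,-0.01,0, 0.0145,-0.357,-0.01,0, 0.0145,-0.357,-0.01,0]'
python3 -c "
from h import *
bar()
save('scene','s5',(150,165,150,110),4);save('wrist','w5')"
```

```text
time_s: 18.62
position: [0.6429, -0.1101, 0.2012]
tool_rot: [0.72, -0.694, -0.01, 0.003]
force: [-12.9, 0.7, -0.3]
width: 0.231
scene slope -0.0007 top z at fulcrum 0.1150 blue ends -0.1879 0.1015 n 1008 TCP along -0.13446487645280608 across 0.17493772555684506 F -1.338142860629548 18.625
```

View pics/s5.png

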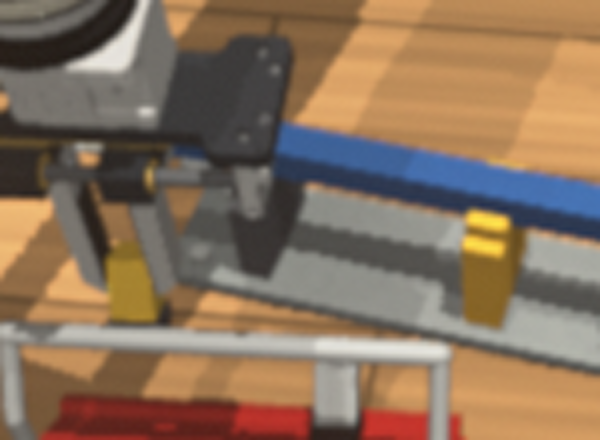

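```bash
cat >> h.py <<'E'
def tilt(fn,box=.05,zmin=-.04,zmax=.03):
    c=load(fn);P=cloud(c);hsv=cv2.cvtColor(c['color'],cv2.COLOR_RGB2HSV);H,S,V=[hsv[...,i].astype(int) for i in range(3)]
    p=np.array(c['s']['position']); d=P-p
    m=(H>18)&(H<36)&(S>110)&(V>60)&(abs(d[...,0])<box)&(abs(d[...,1])<.02)&(d[...,2]>zmin)&(d[...,2]<zmax)
    q=d[m]; k=np.median(q,0); u,s,vt=np.linalg.svd(q-q.mean(0),full_matrices=False)
    print(fn,len(q),'mean rel TCP',q.mean(0),'normal',vt[2],'long',vt[0],'tilt deg of face',np.degrees(np.arcsin(abs(vt[2][2]))),s/np.sqrt(len(q)),q.min(0),q.max(0))
E
python3 -c "
from h import *
tilt('s4');tilt('s5');print(delta([.66,-.11,.203]))"
```

```text
s4 209 mean rel TCP [0.01277607 0.00153331 0.00680987] normal [-0.79441438 -0.14869286 -0.58889407] long [ 0.55708341  0.20793228 -0.80400388] tilt deg of face 36.078567233661786 [0.01066753 0.00675065 0.00324829] [-0.00726299 -0.01172624 -0.01505329] [0.02643971 0.01288108 0.02177524]
s5 223 mean rel TCP [0.00717552 0.0005348  0.00559177] normal [0.80904691 0.12397318 0.57452044] long [ 0.53516767  0.24872073 -0.80730017] tilt deg of face 35.06605551926731 [0.01142664 0.0062061  0.00399056] [-0.01514085 -0.01181443 -0.01617324] [0.01852983 0.01264695 0.02077618]
[ 0.00290107 -0.08519999 -0.01079071]
```

The marker slid about 8 mm in the pads instead of turning, because the rail met only the lower corner of the foot. I'll back off, drop about 6 mm so the rail bears on the foot's back face, and push again.

```bash
python3 -m creep '[0,0.12,0,0, 0,0.12,0.03,0, 0,0.12,0.03,0]' | head -3
python3 -c "
from h import *
save('scene','s6');save('wrist','w6');tilt('s6');print(delta([.640,-.11,.195]),delta([.655,-.11,.195]))"
```

```text
time_s: 19.15
position: [0.619, -0.1108, 0.1952]
tool_rot: [0.72, -0.694, -0.01, 0.002]
s6 217 mean rel TCP [0.00729945 0.00041537 0.00564859] normal [0.81952116 0.10191144 0.56391412] long [ 0.52739895  0.25075416 -0.81177133] tilt deg of face 34.32691975252454 [0.01155332 0.00635922 0.00398421] [-0.01398576 -0.01113515 -0.01564372] [0.0187566  0.01259353 0.02105246]
[-0.00044099 -0.10332256  0.00092581] [ 0.00236067 -0.17825915 -0.00036217]
```

```bash
python3 -m creep '[0,-0.08,0,0, 0,-0.1,0,0, 0,-0.12,0,0, 0.001,-0.14,0,0, 0.002,-0.16,0,0, 0.002,-0.18,0,0, 0.002,-0.18,0,0, 0.002,-0.18,0,0]'
python3 -c "
from h import *
save('scene','s7');save('wrist','w7');tilt('s7');bar()"
```

```text
time_s: 20.25
position: [0.6493, -0.11, 0.1932]
tool_rot: [0.72, -0.694, -0.016, 0.008]
force: [-15.6, 0.0, -0.2]
width: 0.232
s7 173 mean rel TCP [ 0.00517544 -0.00022016  0.00948843] normal [-0.69928989 -0.15418818 -0.69801122] long [ 0.60851768  0.38398159 -0.69445257] tilt deg of face 44.26766058462409 [0.00923555 0.00591739 0.00444101] [-0.01631887 -0.01228216 -0.01171796] [0.01704609 0.01180957 0.02106098]
scene slope 0.0001 top z at fulcrum 0.1151 blue ends -0.1335 0.1011 n 1000 TCP along -0.1334477804682145 across 0.18125008348572844 F -2.627776896848751 20.35
```

Run:
```python
from h import *
a=load('w7')['color'][150:320,130:430,::-1]; b=load('s7')['color'][200:300,130:300,::-1]
cv2.imwrite('pics/c7.png',np.vstack([cv2.resize(a,(510,289),interpolation=2),cv2.resize(b,(510,300),interpolation=2)]))
```

```text
(no output)
```

View pics/c7.png

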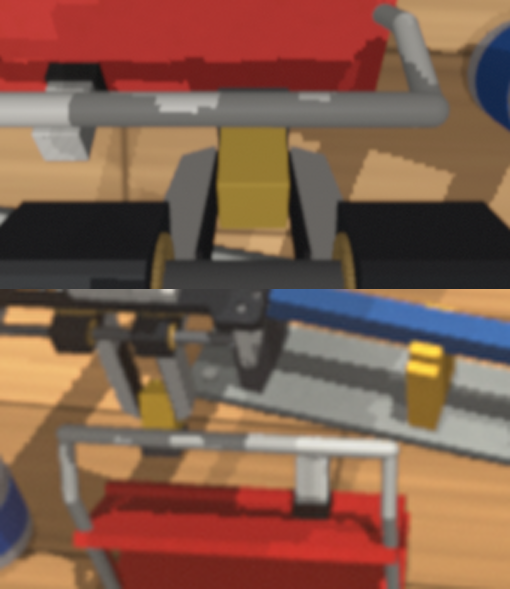

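The rail is bearing on the lower block and foot, and 15 N isn't enough to overcome the pads' friction torque. I'll push harder, still well within the limits.

```bash
python3 -m creep '[0,-0.03,0,0, 0,-0.05,0,0, 0,-0.05,0,0, 0,-0.05,0,0, 0,-0.05,0,0]'
python3 -c "
from h import *
save('scene','s8');tilt('s8');s=telemetry.observe();print(Ro.from_quat(s['tool_rot']).as_matrix()[:,2])"
```

```text
time_s: 21.02
position: [0.6507, -0.1101, 0.1909]
tool_rot: [0.719, -0.695, -0.024, 0.015]
force: [-20.8, -0.7, 0.8]
width: 0.229
s8 152 mean rel TCP [ 0.00459496 -0.00079546  0.01080011] normal [-0.69131849 -0.02356761 -0.72216571] long [ 0.63149848  0.46598573 -0.61973136] tilt deg of face 46.2335764836172 [0.00833612 0.00580519 0.00386584] [-0.01368468 -0.01178764 -0.00838493] [0.01550444 0.01251041 0.02018163]
[-0.05568916  0.01212093 -0.99837458]
```

The tool itself is leaning (3.2°) under load, not the marker, and the lean persists because each call references the measured pose. The interface says unreachable poses are approached as far as the arm can. I'll back off and see whether overreaching outward gives a usable tilt: with a 35° tilt and a half turn about tool z, the marker would come upright.

```bash
python3 -m creep '[0,0.2,0,0, 0,0.25,-0.25,0, 0,0.25,-0.5,0, 0,0.25,-0.5,0]'|head -3
python3 -m creep '[0,-0.3,0,0, 0,-0.6,0,0, 0,-1,0,0, 0,-1,0,0, 0,-1,0,0, 0,-1,0,0, 0,-1,0,0]'
python3 -c "
from h import *
s=telemetry.observe();print(s['q'],Ro.from_quat(s['tool_rot']).as_matrix()[:,2]);save('wrist','w9');save('scene','s9');tilt('s9')"
```

```text
time_s: 21.58
position: [0.6084, -0.1135, 0.3002]
tool_rot: [0.719, -0.695, -0.018, 0.012]
time_s: 22.45
position: [0.7868, -0.1042, 0.2847]
tool_rot: [0.719, -0.695, -0.008, 0.004]
force: [-0.4, 0.8, -1.1]
width: 0.229
[-2.03715497e-01  7.75074207e-01  2.73766192e-01  1.65345453e-03
  2.10990999e+00  1.33440509e+00] [-0.01651563  0.00486071 -0.99985179]
s9 338 mean rel TCP [0.00735581 0.00022649 0.00594866] normal [0.83685214 0.03465102 0.54633122] long [ 0.51340779  0.29665865 -0.80523666] tilt deg of face 33.11568178801783 [0.01145358 0.00620906 0.00382564] [-0.01505529 -0.01223031 -0.01684461] [0.01865519 0.012666   0.02075861]
```

```bash
python3 -m creep '[0,-0.5,0,0, 0,-1,0,0, 0,-1,0,0, 0,-1,0,0, 0,-1,0,0, 0,-1,0,0, 0,-1,0,0]'
python3 -c "
from h import *
s=telemetry.observe();print(s['q'],Ro.from_quat(s['tool_rot']).as_matrix()[:,2])"
```

```text
time_s: 23.42
position: [0.8472, -0.0843, 0.2132]
tool_rot: [0.719, -0.695, 0.013, -0.012]
force: [0.3, 0.0, -0.3]
width: 0.226
[-0.16804854  0.86263894  0.27377835  0.00627107  1.96945539  1.37192017] [ 3.61684118e-02 -2.74075082e-04 -9.99345671e-01]
```

Overreaching does tilt the tool, about 3° per call. I'll continue with an upward component to hold height.

```bash
python3 -m creep '[0,-1,-1,0, 0,-1,-1,0, 0,-1,-1,0, 0,-1,-1,0, 0,-1,-1,0, 0,-1,-1,0, 0,-1,-1,0, 0,-1,-1,0, 0,-1,-1,0]'
python3 -c "
from h import *
s=telemetry.observe();print(s['q'],Ro.from_quat(s['tool_rot']).as_matrix()[:,2])"
```

```text
time_s: 24.55
position: [0.8287, -0.0627, 0.2856]
tool_rot: [0.718, -0.695, 0.033, -0.029]
force: [-0.2, 0.2, 0.4]
width: 0.228
[-0.14736274  0.77551639  0.27388404  0.00967852  2.00349841  1.39468487] [ 0.08888671 -0.00431159 -0.99603241]
```

```bash
python3 -m creep '[0,-1,-0.6,0, 0,-1,-0.6,0, 0,-1,-0.6,0, 0,-1,-0.6,0]'|head -3
python3 -m creep '[0,-1,-0.6,0, 0,-1,-0.6,0, 0,-1,-0.6,0, 0,-1,-0.6,0]'|head -3
python3 -m creep '[0,-1,-0.6,0, 0,-1,-0.6,0, 0,-1,-0.6,0, 0,-1,-0.6,0]'|head -3
python3 -c "
from h import *
s=telemetry.observe();print(s['q'],Ro.from_quat(s['tool_rot']).as_matrix()[:,2])"
```

```text
time_s: 25.05
position: [0.838, -0.049, 0.3044]
tool_rot: [0.717, -0.693, 0.054, -0.047]
time_s: 25.55
position: [0.8442, -0.0373, 0.3278]
tool_rot: [0.715, -0.692, 0.074, -0.065]
time_s: 26.05
position: [0.8474, -0.0271, 0.3552]
tool_rot: [0.713, -0.69, 0.094, -0.083]
[-0.10480292  0.69811549  0.27459428  0.01542196  1.91726137  1.43927952] [ 0.24906342 -0.01161354 -0.96841754]
```

```bash
for i in 1; do python3 -m creep '[0,-1,-0.3,0, 0,-1,-0.3,0, 0,-1,-0.3,0, 0,-1,-0.3,0]'|head -3; done
python3 -m creep '[0,-1,-0.3,0, 0,-1,-0.3,0, 0,-1,-0.3,0, 0,-1,-0.3,0]'|head -3
python3 -m creep '[0,-1,-0.2,0, 0,-1,-0.2,0, 0,-1,-0.2,0, 0,-1,-0.2,0]'|head -3
python3 -m creep '[0,-1,-0.2,0, 0,-1,-0.2,0, 0,-1,-0.2,0, 0,-1,-0.2,0]'|head -3
python3 -m creep '[0,-1,-0.2,0, 0,-1,-0.2,0, 0,-1,-0.2,0, 0,-1,-0.2,0]'|head -3
python3 -c "
from h import *
s=telemetry.observe();print(s['q'],Ro.from_quat(s['tool_rot']).as_matrix())"
```

```text
time_s: 26.55
position: [0.8699, -0.0186, 0.3547]
tool_rot: [0.711, -0.687, 0.114, -0.101]
time_s: 27.05
position: [0.8874, -0.0112, 0.3626]
tool_rot: [0.707, -0.684, 0.134, -0.12]
time_s: 27.55
position: [0.9085, -0.0047, 0.3662]
tool_rot: [0.704, -0.68, 0.154, -0.139]
time_s: 28.05
position: [0.9247, 0.0009, 0.3776]
tool_rot: [0.699, -0.675, 0.174, -0.159]
time_s: 28.55
position: [0.9364, 0.006, 0.3957]
tool_rot: [0.694, -0.67, 0.194, -0.178]
[-0.06092695  0.69405641  0.27485704  0.01818629  1.63984081  1.48071082] [[ 0.02695775 -0.86090611  0.50804917]
 [-0.99916284 -0.03885049 -0.01281657]
 [ 0.03077182 -0.50727834 -0.86123271]]
```

```bash
python3 -m creep '[0,-1,-0.2,0, 0,-1,-0.2,0, 0,-1,-0.2,0, 0,-1,-0.2,0]'|head -3
python3 -m creep '[0,0.3,-0.15,-0.23, 0,0.6,-0.3,-0.46, 0,0.9,-0.45,-0.7, 0,1,-0.5,-0.95, 0,1,-0.5,-1, 0,1,-0.5,-1]'|head -3
python3 -m creep '[0,0,0,-0.23, 0,0,0,-0.46, 0,0,0,-0.7, 0,0,0,-0.95, 0,0,0,-1, 0,0,0,-1]'|head -3
python3 -c "
from h import *
s=telemetry.observe();print(s['q'],Ro.from_quat(s['tool_rot']).as_matrix())
print(delta([.55,.05,.36]))"
```

```text
time_s: 29.05
position: [0.9438, 0.0106, 0.4202]
tool_rot: [0.688, -0.664, 0.214, -0.198]
time_s: 29.8
position: [0.7213, 0.0038, 0.3924]
tool_rot: [0.89, -0.351, 0.274, -0.101]
time_s: 30.55
position: [0.7221, 0.0038, 0.3924]
tool_rot: [0.956, 0.016, 0.292, 0.011]
[-0.09251528  0.04494857  1.16536857  0.04066007  1.34004239 -0.12293741] [[ 0.82924627  0.02383816  0.55837476]
 [ 0.03684894 -0.99924802 -0.01206469]
 [ 0.55766727  0.03058012 -0.8295011 ]]
[-0.79547037 -0.25640774 -0.34920016]
```

```bash
python3 -m creep '[-0.2,-0.06,-0.09,-0.23, -0.4,-0.13,-0.17,-0.46, -0.6,-0.2,-0.26,-0.7, -0.8,-0.256,-0.35,-0.95, -0.8,-0.256,-0.35,-1, -0.8,-0.256,-0.35,-1]'|head -3
python3 -m creep '[0,0,0,-0.23, 0,0,0,-0.46, 0,0,0,-0.7, 0,0,0,-0.95, 0,0,0,-1, 0,0,0,-1]'|head -3
python3 -c "
from h import *
s=telemetry.observe();print(s['q'],Ro.from_quat(s['tool_rot']).as_matrix())
c=save('scene','s10',(200,100,180,160),3);bar()
P=cloud(c);hsv=cv2.cvtColor(c['color'],cv2.COLOR_RGB2HSV);H,S,V=[hsv[...,i].astype(int) for i in range(3)]
d=P-np.array(s['position'])
m=(H>18)&(H<36)&(S>110)&(abs(d)<.06).all(-1)&(c['depth']>0)
k,l,st,ce=cv2.connectedComponentsWithStats(m.astype(np.uint8))
for i in range(1,k):
    if st[i][4]>30:
        q=d[l==i];u,s_,vt=np.linalg.svd(q-q.mean(0),full_matrices=False);print(st[i],q.mean(0),q.min(0),q.max(0),vt[2],s_)
"
```

```text
time_s: 31.3
position: [0.5491, 0.05, 0.3604]
tool_rot: [0.878, 0.38, 0.266, 0.122]
time_s: 32.05
position: [0.5498, 0.0499, 0.3604]
tool_rot: [0.666, 0.686, 0.199, 0.214]
[-0.00710561 -0.34257208  1.56586823 -0.00833956  1.32482564 -1.60740475] [[-0.02040308  0.82880956  0.55915868]
 [ 0.99939112  0.03273993 -0.01206189]
 [-0.02830383  0.55857212 -0.82897291]]
scene slope 0.0001 top z at fulcrum 0.1151 blue ends -0.2353 0.1178 n 1141 TCP along 0.009037526696938226 across 0.05803032446952647 F -0.26275100359833925 32.1
[262 135  14  23 287] [0.00425481 0.00034287 0.005018  ] [-0.01534048 -0.01288774 -0.01805477] [0.01056138 0.01135533 0.01799761] [ 0.90085023 -0.12901485  0.41451662] [0.19754891 0.10961427 0.07910164]
```

View pics/s10.png

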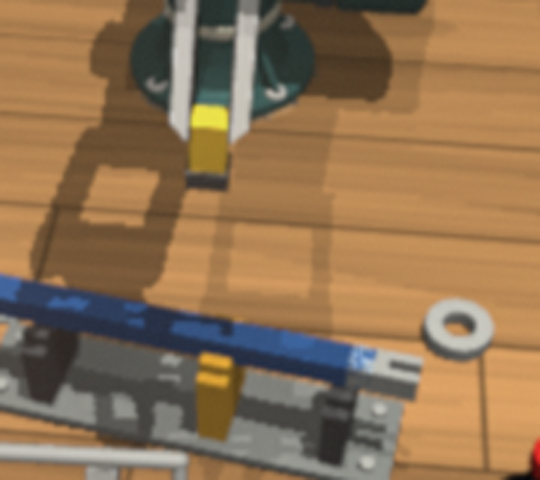

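The marker hangs upright at (208,150), right above the trestle side, and the bar is level. I'll refine the marker's offset from the TCP and the fulcrum position, then place.

Run:
```python
from h import *
for fn in('s10',):
    c=load(fn);P=cloud(c);hsv=cv2.cvtColor(c['color'],cv2.COLOR_RGB2HSV);H,S,V=[hsv[...,i].astype(int) for i in range(3)]
    d=P-np.array(c['s']['position']); m=(H>18)&(H<36)&(S>110)&(abs(d)<.025).all(-1)&(c['depth']>0); q=d[m]
    f=q[q[:,2]<.008]; t=q[q[:,2]>.0145]
    A=np.c_[f[:,1:],np.ones(len(f))]; k=np.linalg.lstsq(A,f[:,0],rcond=None)[0]; print('back face x=k.(y,z,1)',k,'lean deg',np.degrees(np.arctan(k[1])))
    A=np.c_[t[:,:2],np.ones(len(t))]; kt=np.linalg.lstsq(A,t[:,2],rcond=None)[0]; print('top z=',kt,len(t),t.min(0),t.max(0))
c=load('s10');P=cloud(c);a=(P[...,:2]-F)@yv;b=(P[...,:2]-F)@xv;hsv=cv2.cvtColor(c['color'],cv2.COLOR_RGB2HSV);H,S=hsv[...,0].astype(int),hsv[...,1]
m=(H>95)&(H<125)&(S>110)&(P[...,2]>.111)&(P[...,2]<.12)&(abs(a)<.2)&(abs(b)<.03);print('scene bar across',np.percentile(b[m],[3,50,97]))
m=(H>18)&(H<36)&(S>110)&(P[...,2]>.07)&(P[...,2]<.11)&(abs(a)<.04)&(abs(b)<.05);print('scene yellow along',np.percentile(a[m],[2,98]),'across',np.percentile(b[m],[2,98]))
c=load('top0');P=cloud(c);a=(P[...,:2]-F)@yv;b=(P[...,:2]-F)@xv;hsv=cv2.cvtColor(c['color'],cv2.COLOR_RGB2HSV);H,S=hsv[...,0].astype(int),hsv[...,1]
m=(H>18)&(H<36)&(S>110)&(P[...,2]>.07)&(P[...,2]<.12)&(abs(a)<.04)&(abs(b)<.05);print('top yellow along',np.percentile(a[m],[2,98]),'across',np.percentile(b[m],[2,98]))
m=(H>95)&(H<125)&(S>110)&(P[...,2]>.09)&(P[...,2]<.12)&(a<0)&(a>-.2)&(abs(b)<.03);print('top bar across',np.percentile(b[m],[3,50,97]))
print(delta([.491,.05,.175]))
```

```text
back face x=k.(y,z,1) [ 0.02304986 -0.078524    0.00790044] lean deg -4.489880831646969
top z= [6.26587648e-02 5.50208901e-06 1.61028836e-02] 98 [-0.01449203 -0.01085714  0.01450085] [0.00811019 0.01075191 0.01799761]
scene bar across [-0.00987939  0.00145939  0.0104167 ]
scene yellow along [-0.00961308  0.01319002] across [0.01186312 0.0341994 ]
top yellow along [-0.01257741  0.01017004] across [-0.03536467  0.03324882]
top bar across [-0.0127984  -0.00205584  0.0103524 ]
[ 0.03301156 -0.76054693  0.60425902]
```

```bash
python3 -m creep '[0.01,-0.2,0.16,0, 0.02,-0.4,0.32,0, 0.033,-0.6,0.48,0, 0.033,-0.76,0.604,0, 0.033,-0.76,0.604,0, 0.033,-0.76,0.604,0]'
python3 -c "
from h import *
print(delta([.492,.05,.155]),delta([.492,.05,.148]),delta([.492,.05,.144]))"
```

```text
time_s: 32.9
position: [0.4929, 0.0499, 0.1783]
tool_rot: [0.666, 0.685, 0.201, 0.216]
force: [-0.7, -0.3, 0.1]
width: 0.231
[ 0.00364912 -0.06931367  0.09378292] [ 0.00464146 -0.08900473  0.12270138] [ 0.00520852 -0.10025677  0.13922621]
```

```bash
python3 -m creep '[0.002,-0.035,0.047,0, 0.004,-0.069,0.094,0, 0.004,-0.08,0.11,0, 0.005,-0.089,0.123,0, 0.005,-0.089,0.123,0, 0.005,-0.089,0.123,0]'
python3 -c "
from h import *
c=save('scene','s11');bar()
P=cloud(c);hsv=cv2.cvtColor(c['color'],cv2.COLOR_RGB2HSV);H,S,V=[hsv[...,i].astype(int) for i in range(3)]
a=(P[...,:2]-F)@yv;b=(P[...,:2]-F)@xv
m=(H>18)&(H<36)&(S>110)&(P[...,2]>.12)&(P[...,2]<.2)&(abs(a)<.03)&(abs(b)<.03);q=np.c_[a[m],b[m],P[...,2][m]];print(np.percentile(q,[2,50,98],axis=0))
m=(P[...,2]>.112)&(P[...,2]<.135)&(V<90)&(abs(a)<.025)&(abs(b)<.025);q=np.c_[a[m],b[m],P[...,2][m]];print('foot',np.percentile(q,[2,50,98],axis=0))
print(delta([.492,.05,.144]))
"
```

```text
time_s: 33.65
position: [0.4922, 0.0501, 0.1483]
tool_rot: [0.666, 0.685, 0.201, 0.216]
force: [-0.6, -0.2, -1.3]
width: 0.232
scene slope 0.0002 top z at fulcrum 0.1151 blue ends -0.2348 0.1179 n 1174 TCP along 0.0002826755105862925 across 0.001216780552951679 F 0.6254144531278877 33.7
[[-0.01103935 -0.01251489  0.13107281]
 [ 0.00126486  0.00712588  0.15773594]
 [ 0.01159688  0.01198178  0.16634301]]
foot [[-0.02375244 -0.01287352  0.1126598 ]
 [-0.00405401  0.00994668  0.11836916]
 [ 0.01267678  0.01558195  0.13244328]]
[ 0.00026243 -0.01321853  0.01740135]
```

```bash
python3 -m creep '[0,-0.004,0.006,0, 0,-0.008,0.012,0, 0,-0.008,0.012,0, 0,-0.008,0.012,0]'
python3 -c "
from h import *
bar()"
python3 -m creep '[0,-0.0028,0.0042,0, 0,-0.0028,0.0042,0, 0,-0.0028,0.0042,0]'
python3 -c "
from h import *
bar()"
```

```text
time_s: 34.25
position: [0.4924, 0.05, 0.1458]
tool_rot: [0.666, 0.685, 0.201, 0.216]
force: [-0.2, -0.1, 1.3]
width: 0.226
scene slope -0.0004 top z at fulcrum 0.1150 blue ends -0.2347 0.1177 n 1172 TCP along 0.0002289220571269372 across 0.0013783625667371003 F -0.11344418632620318 34.25
time_s: 34.67
position: [0.4928, 0.05, 0.1455]
tool_rot: [0.666, 0.685, 0.202, 0.217]
force: [-1.6, 0.5, 4.4]
width: 0.23
scene slope -0.0012 top z at fulcrum 0.1150 blue ends -0.2350 0.1194 n 1174 TCP along 0.00029657313337439243 across 0.0017662480657432192 F 0.23004662523554892 34.675
```

Contact: 4.4 N upward, bar still level. Releasing.

```bash
python3 -m creep '[0,0.001,-0.001,0, 0,0.001,-0.001,0, 0,0.001,-0.001,0, 0,0.001,-0.001,0, 0,0.001,-0.001,0, 0,0.001,-0.001,0]' -0.2
python3 -c "
from h import *
bar()
save('scene','s12',(200,150,160,120),4)"
```

```text
time_s: 35.48
position: [0.4929, 0.05, 0.1458]
tool_rot: [0.666, 0.685, 0.202, 0.217]
force: [-0.0, -0.3, -0.3]
width: 0.599
scene slope 0.0003 top z at fulcrum 0.1151 blue ends -0.2353 0.1194 n 1191 TCP along 0.0003260238333389194 across 0.0018244322458277065 F -0.29578197242806575 35.475
```

View pics/s12.png

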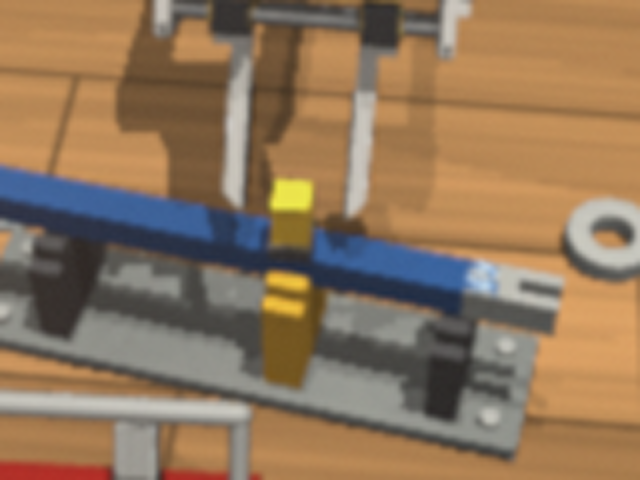

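The marker stands upright above the fulcrum, at about (292,220), and the bar is level. I'll retreat along the tool axis and do the final check.

```bash
python3 -m creep '[0,0,-0.1,0, 0,0,-0.25,0, 0,0,-0.45,0, 0,0,-0.6,0, 0,0,-0.6,0, 0,0,-0.6,0, 0,0,-0.6,0, 0,0,-0.6,0, 0,0,-0.6,0, 0,0,-0.6,0]'
python3 -c "
from h import *
bar();bar('top')
for n in('scene','top'):
    c=cams.camera(n);P=cloud(c);hsv=cv2.cvtColor(c['color'],cv2.COLOR_RGB2HSV);H,S,V=[hsv[...,i].astype(int) for i in range(3)]
    a=(P[...,:2]-F)@yv;b=(P[...,:2]-F)@xv;Z=P[...,2]
    m=(H>18)&(H<36)&(S>110)&(Z>.12)&(Z<.2)&(abs(a)<.04)&(abs(b)<.04);q=np.c_[a[m],b[m],Z[m]];print(n,len(q),'all',np.percentile(q,[2,98],axis=0).round(4).tolist())
    t=q[q[:,2]>.157]
    if len(t)>10: print('top face',np.percentile(t,[2,98],axis=0).mean(0).round(4),np.linalg.lstsq(np.c_[t[:,:2],np.ones(len(t))],t[:,2],rcond=None)[0].round(3))
"
```

```text
time_s: 36.83
position: [0.425, 0.0515, 0.2445]
tool_rot: [0.666, 0.685, 0.202, 0.216]
force: [0.3, -0.1, 0.1]
width: 0.596
scene slope -0.0003 top z at fulcrum 0.1150 blue ends -0.2351 0.1026 n 1176 TCP along -0.008825107873502509 across -0.06537203334882184 F -0.09322776509551733 36.825
top slope 0.0008 top z at fulcrum 0.1145 blue ends -0.2382 0.0997 n 1245 TCP along -0.008815876182570428 across -0.06535903382904354 F 0.7227971179088593 36.875
scene 163 all [[-0.009, -0.0089, 0.1286], [0.0119, 0.0145, 0.162]]
top face [0.0003 0.0026 0.1598] [-0.021 -0.019  0.16 ]
top 115 all [[-0.014, -0.0082, 0.1262], [0.0079, 0.0154, 0.1643]]
top face [-0.0018  0.0035  0.1607] [ 0.071 -0.008  0.16 ]
```

```bash
python3 -c "
from h import *
bar(); print(ticket.hand_in())"
```

```text
scene slope -0.0000 top z at fulcrum 0.1150 blue ends -0.2346 0.1010 n 1179 TCP along -0.00882800988780394 across -0.06537850013761409 F 0.580484920366422 37.025
the job is handed in; nothing more can be done
None
```

The bar is balanced level on the fulcrum, the marker stands upright on top of it above the fulcrum's middle, and I handed the job in at about 37 s. The hand-in gave no verdict.

**What I did**
- **Bar:** I pushed it from the tail until it tipped, backed off, and let it rock to level on its own.
- **Marker:** I gripped it from straight above, with the gripper body just over the rail, and drew it out along the board's normal.
- **Turning it upright:** Moves can't tilt the tool directly. I overreached outward in steps until the tool leaned 34°, then made a half turn about its own axis. That left the marker about 4° from vertical; I set it on the bar and released it, and it stood flat.

**Last checks, gripper withdrawn and touching nothing**
- **Bar:** slope was 0.000 rad (scene camera) and 0.001 rad (top camera). Its top face was at z = 0.115 m, the right height for resting on the fulcrum.
- **Marker:** its top was at z = 0.160 m, as expected for standing on the bar. It sat 0 to −2 mm along and about +3 mm across from the fulcrum's middle. The two cameras differ by about 2 mm, well inside the 10 mm allowed. Fits to its small top face were noisy, at most 0.07 rad, which is close to the 0.08 rad limit. They disagree with each other, and the picture shows it upright.

**What went wrong or wasn't checked**
- On the first push, finger friction held the tail down; this cleared when I backed off.
- Two pushes with the marker held against the rail only slid it about 8 mm in the grip instead of turning it. The force was at most about 21 N at my readings.
- I did not measure the bystanders again. Nothing in the pictures suggested any had moved.

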